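# Pack the slim spice tin and close the end stop

### The arm

A 6-joint arm with a two-finger parallel gripper is mounted at the origin on the work surface. World frame = base frame: x ahead of the robot, y to its left, z up, the work surface at z = 0. Lengths are in m, angles in rad, forces in N, time in s.
With the tool pointing down it reaches from about 0.25 to 0.775 m from the base axis. Payload 4 kg.
Tool frame: the origin (TCP) lies midway between the tips of the shut fingers; the grasp point (between the pads) lies robot.grip_point_offset behind it (robot.grip_point_offset is the distance from the TCP to the grasp point, in m); z points along the fingers, x is the direction in which the jaws open and shut, and the axes are right-handed (so a half turn about z gives the same grasp; the last joint's range is limited). The gripper opens to 94 mm and grips with 3 to 60 N. Pads are 16 mm wide; open, the fingers measure 119 mm over their backs; the gripper's body (75 mm by 177 mm) begins 78 mm behind the grasp point.
Start: joints at [-1.226, 0.087, 1.371, -0, 1.684, -0.103], TCP at [0.238, -0.496, 0.171] pointing down, gripper open.
Joint ranges: [-3.1, 3.1], [-0.76, 2.03], [0.27, 2.55], [-1.08, 4.22], [0.17, 2.65], [-2.57, 2.57]. Speed limits (rad/s): [2.79, 2.79, 3.14, 3.14, 3.14, 3.14].

### API

Orientations are given as [roll, pitch, yaw] about the fixed x, y, z axes, in that order (R = Rz(yaw) Ry(pitch) Rx(roll)).
In Python, from bench import robot, optics, finder gives the robot as it stands. The module is installed in compiled form; this text tells all that it offers.
- The arm moves only by the tool arm_command, never from a script. Its argument "plan" is a list of rows, each a list of 5 numbers: the opening, from 0 (shut) to 1 (fully open), then the shift along the world's x, y, z in m, then the turn about the world's z in degrees. A call has 1 to 10 rows; each row is the pose to reach, as a shift and turn from the pose commanded when the call began; what a row does not reach only later rows make up. A row lasts 1/8 s, in which the tool goes at most 62.5 mm and 10.7 degrees, less where a joint would pass 70% of its speed; a pose out of reach is approached as far as the arm can. A call with a gripper value outside its range is refused whole. The fingers move at their own pace and stop on an object; the grip force is fixed at half the most. Time passes only in rows, so rows that repeat a pose let the fingers close. It gives the time, the measured TCP pose, the force and the opening at its end, in the units of the state.
- robot.get_obs(): the state, without advancing time (a new reading comes with each control period).
- optics.snapshot(name): name is "side" or "top" or "wrist"; returns a dict with "image" (480x640x3 uint8, red, green, blue), "fx", "fy", "cx", "cy" (pixels), "dist" ([k1, k2, p1, p2, k3] as OpenCV has them; the pictures are not rectified), "position" and "rotation" of the camera in the world; the wrist camera has in their place "hand_eye" (4x4, takes a point from camera to tool coordinates, whose origin is the TCP and whose axes are the tool frame's). Camera axes: x right, y down, z forward; pixel columns grow to the right and rows downward; lengths in m; the calibration is good to about 2 mm. A picture is of the moment at which its call begins: read the wrist's pose just before it. There is no depth.
- robot.close_job(): hands the job in, once; it reports no verdict.
Trained networks look in the newest picture that a camera, given by its name, has taken for a name from the list of things; names that differ only in an ending like _2 or _b are one class to them, and where a whole thing is asked for, a point or a joint stands for the part that bears it (a point fixed in the world has none). Each returns a list of dicts, best first, with "p" (0 to 1); they miss things now and then, are a little off and sometimes report something else, mostly with a low value. They report only what shows in the picture. A call takes as long as a camera call. They do not tell look-alikes from the thing itself.
- finder.masks_of(label, camera): "pixels" (480x640 bool, what is visible of it) and "extent" ([left, top, right, bottom] in pixels, round what is visible of it).
The state is a dict: "time": time; "joint_positions": joint angles; "qvel": joint speeds; "joint_torque": joint torques, N m; "tool_pos": TCP position; "ee_rot": TCP orientation; "wrist_force": force on the tool from outside, world axes, zero at the start; "wrist_torque": the same for the moment, N m; "width": finger opening in m.
Only numpy, scipy, OpenCV 4.12 (cv2) and the standard library are available. Lean on these libraries where they do the work, as an engineer would, in place of code of your own. Each camera call takes 0.05 s, during which the arm holds its last target.

### The job

A slim steel tin like the one in the wooden rack has been left standing out among the jars. Stand it upright in the rack, square and in line beside the tin that is already there, then slide the aluminium end stop up so that both tins are held snug between it and the rack's end wall.

Things in the scene. Friction and masses are not known exactly. Their poses are not given: they have to be found in the camera images.
- tin: The flat steel tin to pack, standing upright among round jars and a ramekin: 56 (x) x 28 (y) x 92 mm tall, 0.1 to 0.23 kg, paper label on both broad faces. Origin: centre of its underside; z up, x along its width, y along its thickness; half a turn about z makes no difference. Its neighbours are no taller than 92 mm and leave room for an open gripper across its width.
- packed_tin: An identical loose tin (same size, origin and axes) already standing in the rack, a broad face towards the end wall and within 6 mm of it.
- rack: Fixed wooden rack. z up, y towards the end wall, x across. Origin at shelf level (z = 0) under the middle of the end wall's inner face. Board top at z = 10 mm, from y = 16 to -254, x = -55 to 75 mm, no lips. End wall inner face at y = 0, x = -45 to 45, top z = 92 mm. Tins stand in a row along y, centred on x = 0, their x along the rack's x. Track 6 mm high at x = 55 to 69 mm.
- stop (a joint): Aluminium end stop sliding along the rack's y; value (m) = gap from end wall's to stop's inner face, 0 to 0.2. Upright plate 10 mm thick (rack frame: outer face y = -value - 0.010), x = -45 to 41, z = 12 to 88 mm; low foot 44 mm outward, top z = 16; carriage at x = 39 to 75, top z = 27 mm. About 2 N friction, stays where left; push on its outer face.
Things that resemble listed ones, but are neither listed nor needed, are in the scene too. Leave any orange look-alike of the packed_tin alone. Leave any red look-alike of the tin alone.

How it is judged:
On the way:
1. the tin stands upright on the rack's board, between the end wall and the stop (z of tin in the frame of rack between 0.005 and 0.016 m and angle between tin's own z axis and vertical below 0.18 rad and x of tin in the frame of rack between -0.03 and 0.03 m and y of tin in the frame of rack between -0.115 and -0.01 m), for 0.2 s.
At the end, for the whole second after the job is handed in: Both tins stand at rest on the board between wall and stop, upright and square to the rack within 10 degrees, centred across the rack within 20 mm, and the stop's gap to the wall is under 66 mm (the two tins fill 56 mm: less than 10 mm of play in all) (value of joint stop below 0.066 m and z of tin in the frame of rack between 0.005 and 0.016 m and z of packed_tin in the frame of rack between 0.005 and 0.016 m and angle between each of tin, packed_tin's own z axis and vertical below 0.18 rad and angle between the x axis of each of tin, packed_tin and the x axis of rack, either way round below 0.18 rad and x of tin in the frame of rack between -0.02 and 0.02 m and x of packed_tin in the frame of rack between -0.02 and 0.02 m and y of tin in the frame of rack between -0.062 and -0.005 m and y of packed_tin in the frame of rack between -0.062 and -0.005 m and linear speed of each of tin, packed_tin below 0.02 m/s); the robot touches nothing.
It also fails if it takes over 48 s, if anything falls off the work surface, if the arm or the gripper's body presses on something with over 40 N, if the wrist force passes 120 N, or if a joint passes its speed limit or range.

## Working session

There is one attempt and no reset: what is moved stays moved. The work goes in short steps, Python scripts to look and compute and a tool call to move; the robot and the scene stay as the last step left them, time stands still between calls to the robot, and variables do not carry over. Pictures are saved under pics/ and viewed, and the job is handed in when it is done.

Besides the shell and the picture viewer there is one more tool, called after "Call:" by a JSON object that holds its "op" and its "data", one argument or row to a line. arm_command: Moves the arm, as the interface text tells. Its arguments: {"type":"object","properties":{"plan":{"type":"array","items":{"type":"array","items":{"type":"number"}}}},"required":["plan"]}

```bash
mkdir -p pics; cat > h.py <<'E'
from bench import robot, optics, finder
import numpy as np, cv2
def snap(n,f):
    s=optics.snapshot(n); cv2.imwrite('pics/'+f,s['image'][:,:,::-1]); return s
def K(s): return np.array([[s['fx'],0,s['cx']],[0,s['fy'],s['cy']],[0,0,1.]])
def toz(s,px,z):
    px=np.array(px,float).reshape(-1,1,2)
    n=cv2.undistortPoints(px,K(s),np.array(s['dist'],float))[:,0]
    d=np.c_[n,np.ones(len(n))]@np.array(s['rotation']).T
    p=np.array(s['position']); t=(z-p[2])/d[:,2]
    return p+d*t[:,None]
def proj(s,P):
    R=np.array(s['rotation']);p=np.array(s['position'])
    q=(np.array(P,float)-p)@R
    return cv2.projectPoints(q.reshape(-1,1,3),np.zeros(3),np.zeros(3),K(s),np.array(s['dist'],float))[0][:,0]
E
python3 - <<'E'
from h import *
print({k:v for k,v in robot.get_obs().items()}, robot.grip_point_offset)
for n in('top','side'):
    s=snap(n,n+'0.png'); print(n,s['position'],s['rotation'],s['fx'])
    for l in ('tin','packed_tin','rack','stop'):
        for m in finder.masks_of(l,n): print(l,round(m['p'],2),m['extent'],m['pixels'].sum())
E
```

```text
{'time': 0.0, 'joint_positions': array([-1.22613507e+00,  8.79307628e-02,  1.37223141e+00, -1.39623434e-05,
        1.68356669e+00, -1.03117219e-01]), 'qvel': array([ 1.30303993e-03, -2.58194910e-03,  6.79688955e-04,  7.09812676e-05,
        1.08993806e-03,  7.42164642e-04]), 'joint_torque': array([-6.09032140e-04, -3.40177524e+01, -3.02426398e+01,  7.18090148e-02,
        3.32228048e-02, -1.90115384e-04]), 'tool_pos': array([ 0.23790602, -0.49520884,  0.16932907]), 'ee_rot': array([-3.14138657e+00,  2.12628699e-03, -1.12301919e+00]), 'wrist_force': array([-0.63339129,  0.23357438, -0.6385771 ]), 'wrist_torque': array([-0.02340391, -0.05213636, -0.03096529]), 'width': 0.09382952968718834} 0.0188
top [0.36590904 0.01390416 0.99490301] [-2.95098627 -0.01136422 -1.55277302] 561.8271943492803
tin 0.86 [343.7, 268.5, 376.4, 315.0] 817
tin 0.61 [391.8, 281.0, 429.9, 320.3] 872
packed_tin 0.86 [85.3, 253.0, 141.6, 281.8] 1183
packed_tin 0.55 [161.4, 221.2, 192.0, 266.0] 1152
rack 0.76 [146.3, 199.8, 322.9, 293.6] 10263
stop 0.91 [238.7, 212.3, 284.1, 280.6] 1931
side [0.12490439 0.68956639 0.47664815] [-2.09844252  0.01251046 -2.60548317] 463.832582819078
tin 0.94 [341.8, 193.5, 372.9, 240.8] 1312
tin 0.93 [373.6, 180.2, 396.0, 228.1] 1025
packed_tin 0.91 [204.9, 247.1, 246.7, 306.7] 972
rack 0.86 [189.4, 224.5, 341.6, 325.0] 7021
stop 0.77 [252.2, 223.3, 311.3, 277.2] 1642
```

```bash
sed -i "s/np.array(s\['rotation'\])/RR(s)/g" h.py; cat >> h.py <<'E'
from scipy.spatial.transform import Rotation as Ro
def RR(s): 
    r=np.array(s['rotation']); return r if r.shape==(3,3) else Ro.from_euler('xyz',r).as_matrix()
E
python3 -c "
import cv2
a=cv2.imread('pics/top0.png')[180:340,60:460];cv2.imwrite('pics/top0c.png',cv2.resize(a,None,fx=2,fy=2,interpolation=2))
a=cv2.imread('pics/side0.png')[160:340,180:440];cv2.imwrite('pics/side0c.png',cv2.resize(a,None,fx=3,fy=3,interpolation=2))"
```

```text
(no output)
```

View pics/top0.png

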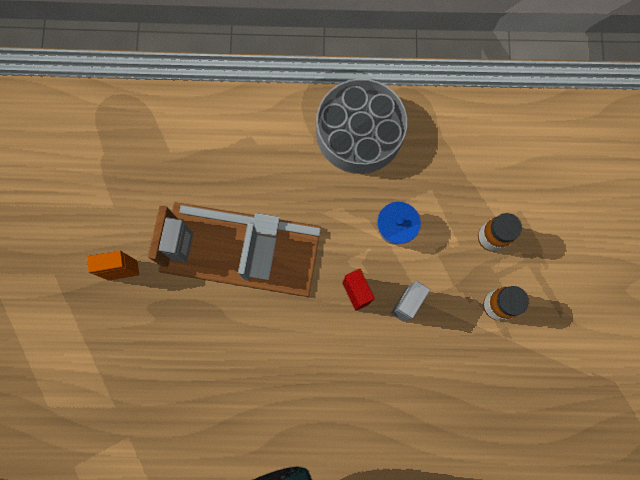

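View pics/top0c.png

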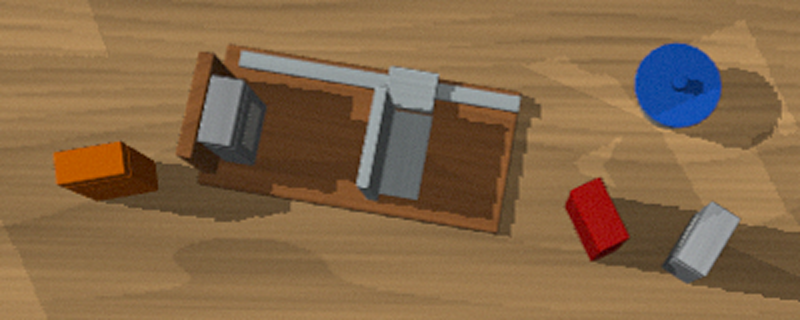

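View pics/side0c.png

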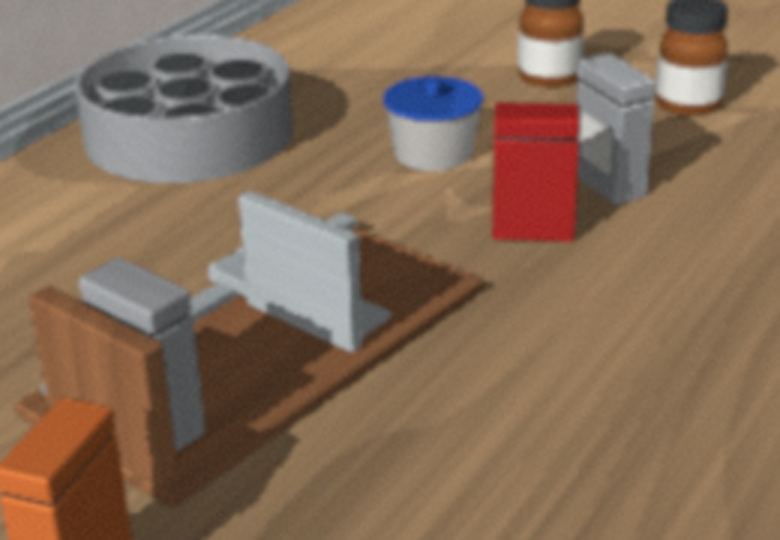

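```bash
python3 -c "
import cv2
i=cv2.imread('pics/top0.png')
a=i[265:335,335:445];cv2.imwrite('pics/c1.png',cv2.resize(a,None,fx=7,fy=7,interpolation=2))
a=i[195:305,140:330];cv2.imwrite('pics/c2.png',cv2.resize(a,None,fx=4,fy=4,interpolation=2))"
```

```text
(no output)
```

View pics/c1.png

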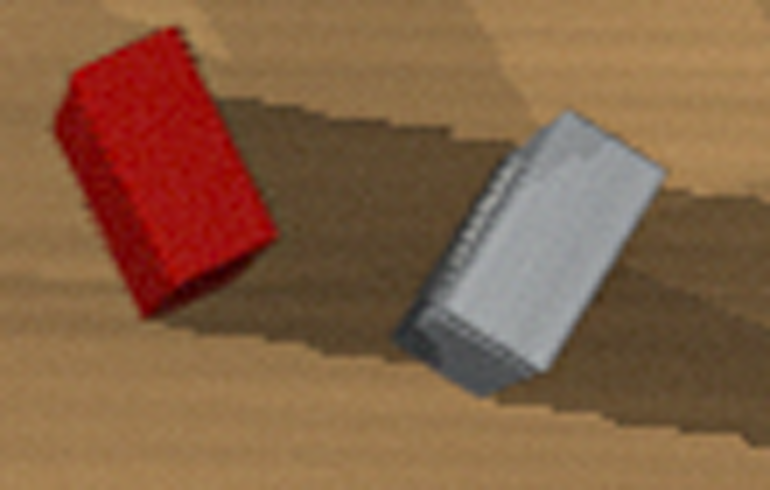

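View pics/c2.png

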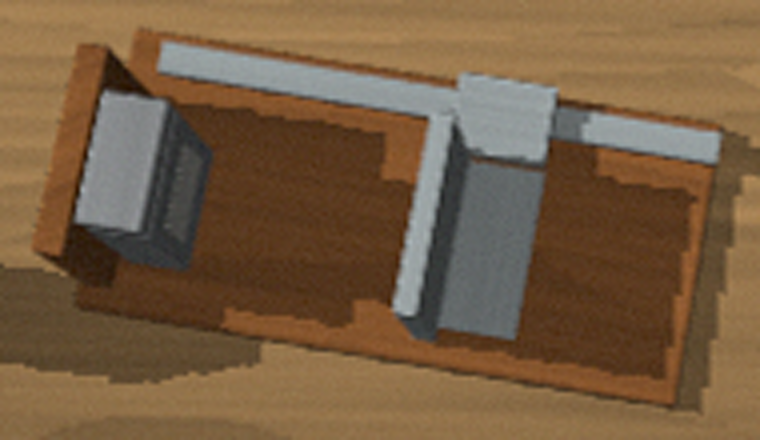

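```bash
cat > fit.py <<'E'
from h import *
from scipy.optimize import least_squares
s=optics.snapshot('top')
f=lambda c,u0,v0,k:np.array([[u0+(u+.5)/k-.5,v0+(v+.5)/k-.5] for u,v in c])
t=toz(s,f([(568,110),(665,172),(545,373),(435,308)],335,265,7),.092)
print(t[:,:2],[np.linalg.norm(t[i]-t[i-1]) for i in range(4)],t.mean(0))
e=(t[2]+t[1]*0-t[1]+t[3]-t[0]);print('tin x axis deg',np.degrees(np.arctan2(e[1],e[0])))
px=f([(718,122),(672,400),(135,30),(107,46),(62,256),(452,114),(430,113),(395,308),(418,316)],140,195,4)
def mod(v):
    g=v[3]
    P=np.array([[75,-254,10],[-55,-254,10],[75,16,10],[45,0,92],[-45,0,92],[41,-g-10,88],[41,-g,88],[-45,-g,88],[-45,-g-10,88]])/1e3
    R=Ro.from_euler('z',v[2]).as_matrix()
    return P@R.T+[v[0],v[1],0]
best=None
for y0 in np.arange(0,6.3,.8):
    r=least_squares(lambda v:(proj(s,mod(np.r_[v[:3],v[3]*1000]))-px).ravel(),[.4,.3,y0,.12],loss='soft_l1')
    if best is None or r.cost<best.cost: best=r
v=best.x;print('rack',v[:2],np.degrees(v[2]),'stop',v[3]);print(np.round(best.fun.reshape(-1,2),1))
pt=toz(s,f([(100,92),(168,98),(143,232),(76,222)],140,195,4),.102)
R=Ro.from_euler('z',v[2]).as_matrix()[:2,:2]
print('packed in rack',(pt[:,:2]-v[:2])@R,((pt[:,:2]-v[:2])@R).mean(0))
E
python3 fit.py
```

```text
[[ 0.49894929 -0.15579959]
 [ 0.48492728 -0.17800189]
 [ 0.43806076 -0.14953799]
 [ 0.45243177 -0.12449255]] [np.float64(0.05607147623052275), np.float64(0.026259450832755805), np.float64(0.05483305996095446), np.float64(0.02887559739555889)] [ 0.46859228 -0.15195801  0.092     ]
tin x axis deg 147.37851238674372
rack [0.57006711 0.26233692] -8.017344082507483 stop 0.136276239231811
[[ 0.7 -0.5]
 [ 0.6  0.9]
 [-1.  -0.8]
 [-0.1  0.1]
 [-0.3  0.4]
 [ 0.7 -0.2]
 [ 0.2 -0.9]
 [-0.5  1. ]
 [-0.2 -0.1]]
packed in rack [[ 0.02336344 -0.00432762]
 [ 0.02532888 -0.03202723]
 [-0.03082871 -0.03335251]
 [-0.03108495 -0.00602775]] [-0.00330534 -0.01893378]
```

Call:
{"op": "arm_command", "data": {
  "plan": [
    [1,0.23,0.344,0.02,31.7],
    [1,0.23,0.344,0.02,31.7],
    [1,0.23,0.344,0.02,31.7],
    [1,0.23,0.344,0.02,31.7],
    [1,0.23,0.344,0.02,31.7],
    [1,0.23,0.344,0.02,31.7],
    [1,0.23,0.344,0.02,31.7],
    [1,0.23,0.344,0.02,31.7],
    [1,0.23,0.344,0.02,31.7]
  ]
}}

```text
time: 1.68
tool_pos: [0.4678, -0.1523, 0.1905]
ee_rot: [3.141, -0.0, -0.57]
wrist_force: [0.9, -0.6, -0.4]
width: 0.0939
```

```bash
cat > w.py <<'E'
from h import *
import sys
def wcam():
    o=robot.get_obs(); s=optics.snapshot('wrist'); T=np.eye(4); T[:3,:3]=Ro.from_euler('xyz',o['ee_rot']).as_matrix(); T[:3,3]=o['tool_pos']
    C=T@np.array(s['hand_eye']); s['position']=C[:3,3]; s['rotation']=C[:3,:3]; return o,s
if __name__=='__main__':
    o,s=wcam(); cv2.imwrite('pics/'+sys.argv[1],s['image'][:,:,::-1]); print(o['time'],o['tool_pos'],o['ee_rot'],o['wrist_force'],o['width'])
E
python3 w.py w1.png
```

```text
1.675 [ 0.46779827 -0.15230809  0.1904502 ] [ 3.14078460e+00 -2.85242828e-05 -5.69843921e-01] [ 0.88778953 -0.55623565 -0.40877057] 0.09390517949634569
```

View pics/w1.png

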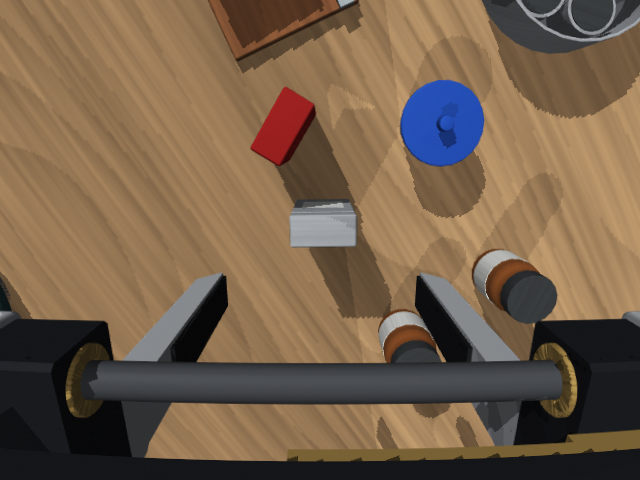

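```bash
python3 - <<'E'
from w import *
o,s=wcam()
t=toz(s,[(290.5,246),(355.5,246),(355,212),(291,212)],.092); print(t,t.mean(0),np.degrees(np.arctan2(*(t[1]-t[0])[1::-1])))
print(toz(s,[(412,352),(527,297)],.08))
E
```

```text
[[ 0.43802201 -0.14995263  0.092     ]
 [ 0.48409897 -0.17946822  0.092     ]
 [ 0.49887    -0.15448173  0.092     ]
 [ 0.45448971 -0.12605284  0.092     ]] [ 0.46887017 -0.15248885  0.092     ] -32.64246442997546
[[ 0.4743584  -0.30106231  0.08      ]
 [ 0.59202141 -0.3107063   0.08      ]]
```

Call:
{"op": "arm_command", "data": {
  "plan": [
    [1,0.001,0,-0.05,0],
    [1,0.001,0,-0.1,0],
    [1,0.001,0,-0.146,0],
    [1,0.001,0,-0.146,0],
    [0,0.001,0,-0.146,0],
    [0,0.001,0,-0.146,0],
    [0,0.001,0,-0.146,0],
    [0,0.001,0,-0.146,0]
  ]
}}

```text
time: 2.78
tool_pos: [0.4698, -0.152, 0.0455]
ee_rot: [-3.141, -0.002, -0.57]
wrist_force: [-0.2, 0.7, -0.0]
width: 0.0575
```

Call:
{"op": "arm_command", "data": {
  "plan": [
    [0,0,0,0,0],
    [0,0,0,0,0],
    [0,0,0,0.04,0],
    [0,0,0,0.09,0],
    [0,0,0,0.135,0],
    [0,0,0,0.135,0]
  ]
}}

```text
time: 3.52
tool_pos: [0.4711, -0.1526, 0.1831]
ee_rot: [-3.14, -0.008, -0.57]
wrist_force: [-0.9, -1.0, -1.6]
width: 0.0556
```

Call:
{"op": "arm_command", "data": {
  "plan": [
    [0,0.012,0.045,0,4],
    [0,0.024,0.095,0,10],
    [0,0.037,0.145,0,16],
    [0,0.052,0.2,0,22],
    [0,0.065,0.25,0,24.6],
    [0,0.078,0.3,0,24.6],
    [0,0.088,0.34,0,24.6],
    [0,0.0935,0.36,0,24.6],
    [0,0.0935,0.36,0,24.6],
    [0,0.0935,0.36,0,24.6]
  ]
}}

```text
time: 4.78
tool_pos: [0.5623, 0.2067, 0.1788]
ee_rot: [3.14, 0.001, -0.142]
wrist_force: [-0.2, -0.4, -1.8]
width: 0.0556
```

```bash
python3 w.py w2.png; python3 - <<'E'
from h import *
a=snap('side','s2.png')['image'];cv2.imwrite('pics/s2c.png',cv2.resize(a[140:340,180:380,::-1],None,fx=3,fy=3,interpolation=2))
snap('top','t2.png')
E
```

```text
4.775 [0.56234006 0.20666131 0.17883761] [ 3.14011681e+00  9.82433739e-04 -1.41765761e-01] [-0.24561615 -0.41715008 -1.84742965] 0.055571963441750916
```

View pics/w2.png

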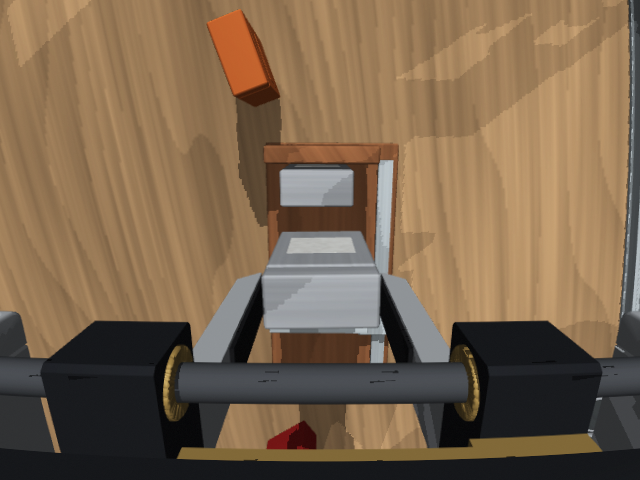

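View pics/s2c.png

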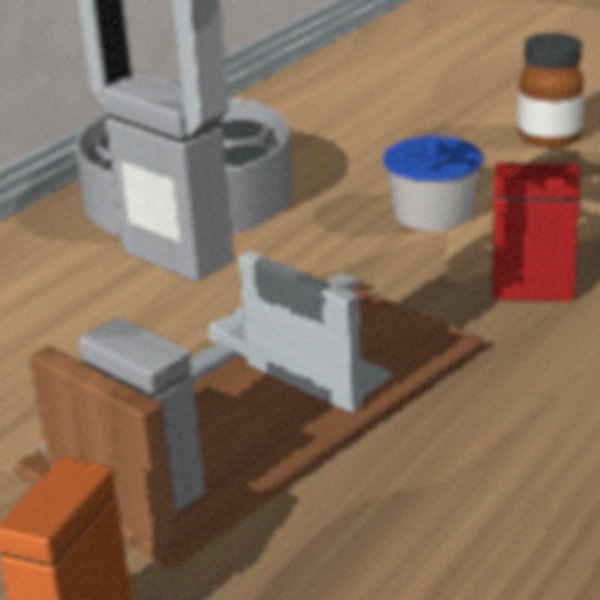

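```bash
python3 - <<'E'
from w import *
o,s=wcam()
R=Ro.from_euler('z',-8,degrees=True).as_matrix()[:2,:2]; r=np.array([.570,.262])
q=lambda p,z:np.round((toz(s,p,z)[:,:2]-r)@R*1000,1)
print('tin',q([(280,170),(353,170),(353,206),(280,206)],.102)); print('wall',q([(266,162),(377,161)],.092)); print('tool',(o['tool_pos'][:2]-r)@R)
E
```

```text
tin [[-30.9  -4.3]
 [ 23.8  -4.4]
 [ 24.3 -31.7]
 [-31.6 -31.6]]
wall [[-42.7   1.2]
 [ 43.1   1.8]]
tool [ 0.00043458 -0.05574465]
```

Call:
{"op": "arm_command", "data": {
  "plan": [
    [0,0,0,-0.05,0],
    [0,0,0,-0.09,0],
    [0,0,0,-0.112,0],
    [0,0,0,-0.12,0],
    [0,0,0,-0.122,0],
    [0,0,0,-0.1235,0],
    [0,0,0,-0.1235,0]
  ]
}}

```text
time: 5.85
tool_pos: [0.5634, 0.2084, 0.0573]
ee_rot: [-3.141, -0.002, -0.14]
wrist_force: [-0.7, 0.4, -1.7]
width: 0.0556
```

```bash
python3 - <<'E'
from h import *
print(robot.get_obs()['wrist_force'])
a=snap('side','s3.png')['image'];cv2.imwrite('pics/s3c.png',cv2.resize(a[140:340,180:380,::-1],None,fx=3,fy=3,interpolation=2))
E
```

```text
[-0.74059584  0.38436796 -1.66772219]
```

View pics/s3c.png

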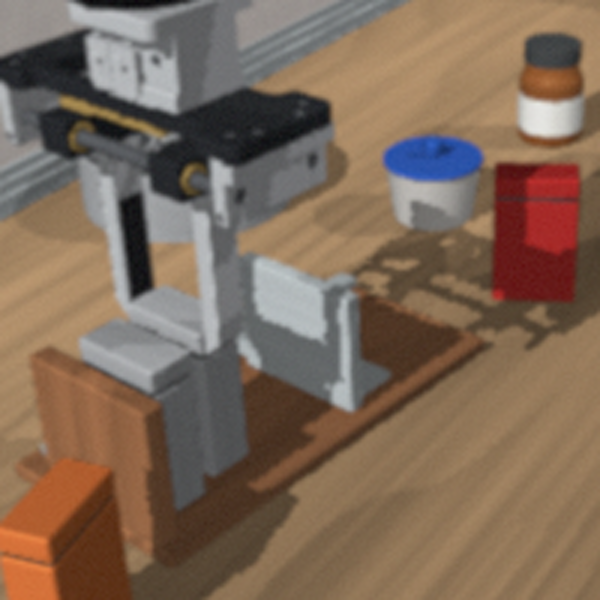

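Call:
{"op": "arm_command", "data": {
  "plan": [
    [0,0,0,-0.001,0],
    [0,0,0,-0.002,0],
    [0,0,0,-0.002,0]
  ]
}}

```text
time: 6.28
tool_pos: [0.5631, 0.2084, 0.0554]
ee_rot: [-3.141, -0.001, -0.14]
wrist_force: [-1.6, -0.5, 5.4]
width: 0.0555
```

Contact (Fz rose from -1.7 to 5.4 N). Release and retreat upward.

Call:
{"op": "arm_command", "data": {
  "plan": [
    [0.82,0,0,0,0],
    [0.82,0,0,0,0],
    [0.82,0,0,0,0],
    [0.82,0,0,0.03,0],
    [0.82,0,0,0.08,0],
    [0.82,0,0,0.125,0],
    [0.82,0,0,0.125,0]
  ]
}}

```text
time: 7.15
tool_pos: [0.5652, 0.2089, 0.1843]
ee_rot: [-3.138, -0.009, -0.14]
wrist_force: [0.8, 0.7, -0.1]
width: 0.0771
```

```bash
python3 w.py w4.png
```

```text
7.15 [0.56523381 0.20889621 0.18431116] [-3.13768761 -0.00930625 -0.14042079] [ 0.76194055  0.67798492 -0.1266992 ] 0.0771244560171572
```

View pics/w4.png

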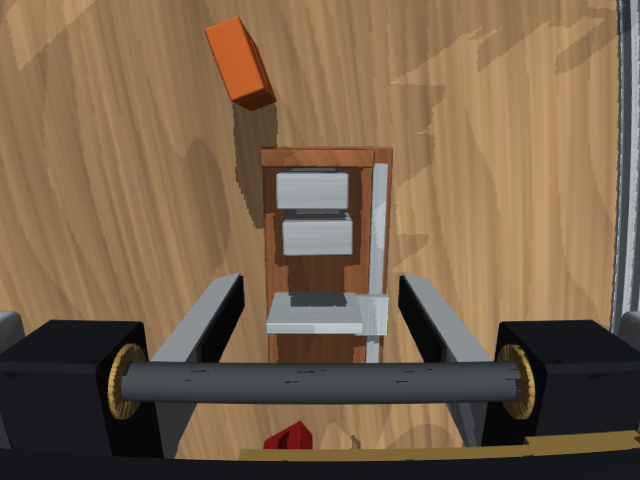

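Call:
{"op": "arm_command", "data": {
  "plan": [
    [0,-0.008,-0.06,0,0],
    [0,-0.016,-0.115,0,0],
    [0,-0.018,-0.13,0,0],
    [0,-0.018,-0.13,0,0],
    [0,-0.018,-0.13,-0.05,0],
    [0,-0.018,-0.13,-0.1,0],
    [0,-0.018,-0.13,-0.135,0],
    [0,-0.018,-0.13,-0.135,0],
    [0,-0.018,-0.13,-0.135,0]
  ]
}}

```text
time: 8.32
tool_pos: [0.5457, 0.0793, 0.0453]
ee_rot: [-3.141, -0.002, -0.139]
wrist_force: [-0.6, 1.1, 0.5]
width: 0.0006
```

```bash
python3 - <<'E'
from h import *
o=robot.get_obs();print(o['wrist_force'],(o['tool_pos'][:2]-[.57,.262])@Ro.from_euler('z',-8,degrees=True).as_matrix()[:2,:2])
a=snap('side','s5.png')['image'];cv2.imwrite('pics/s5c.png',cv2.resize(a[140:340,180:380,::-1],None,fx=3,fy=3,interpolation=2))
E
```

```text
[-0.60781105  1.0504074   0.46369667] [ 0.00135901 -0.18431869]
```

View pics/s5c.png

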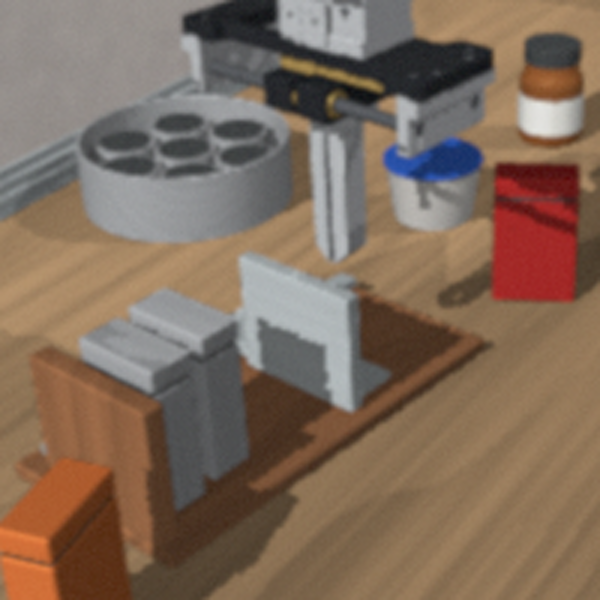

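Call:
{"op": "arm_command", "data": {
  "plan": [
    [0,0.0021,0.015,0,0],
    [0,0.0042,0.03,0,0],
    [0,0.0056,0.04,0,0],
    [0,0.007,0.05,0,0],
    [0,0.0083,0.06,0,0],
    [0,0.0097,0.07,0,0],
    [0,0.0111,0.08,0,0],
    [0,0.0111,0.08,0,0]
  ]
}}

```text
time: 9.38
tool_pos: [0.5552, 0.1597, 0.0435]
ee_rot: [-3.14, 0.001, -0.139]
wrist_force: [-0.1, -0.0, -0.8]
width: 0.0005
```

```bash
python3 - <<'E'
from h import *
o=robot.get_obs();print(o['wrist_force'],(o['tool_pos'][:2]-[.57,.262])@Ro.from_euler('z',-8,degrees=True).as_matrix()[:2,:2])
a=snap('side','s6.png')['image'];cv2.imwrite('pics/s6c.png',cv2.resize(a[140:340,180:380,::-1],None,fx=3,fy=3,interpolation=2))
E
```

```text
[-0.11845113 -0.0412552  -0.79588379] [-0.00040929 -0.10335665]
```

View pics/s6c.png

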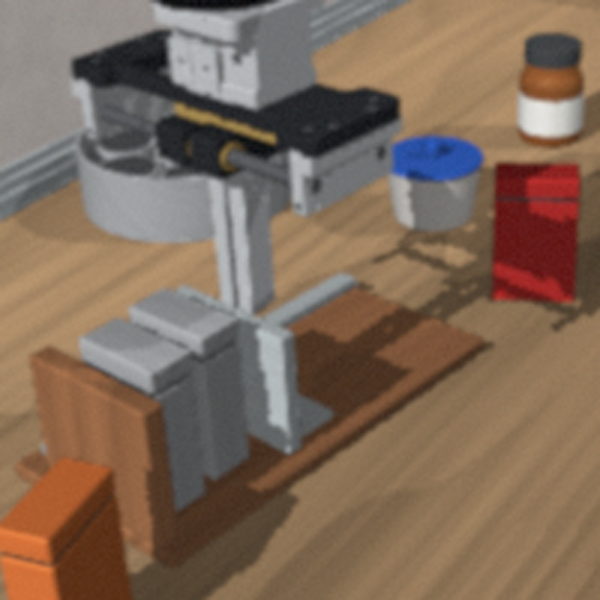

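Call:
{"op": "arm_command", "data": {
  "plan": [
    [0,0.0007,0.005,0,0],
    [0,0.0014,0.01,0,0],
    [0,0.0021,0.015,0,0],
    [0,0.0028,0.02,0,0],
    [0,0.0028,0.02,0,0]
  ]
}}

```text
time: 10.05
tool_pos: [0.5582, 0.1786, 0.0435]
ee_rot: [-3.142, 0.001, -0.14]
wrist_force: [-1.5, -2.0, -0.8]
width: 0.0004
```

Call:
{"op": "arm_command", "data": {
  "plan": [
    [0,0.0003,0.002,0,0],
    [0,0.0006,0.004,0,0],
    [0,0.0006,0.004,0,0]
  ]
}}

```text
time: 10.42
tool_pos: [0.5591, 0.1823, 0.0439]
ee_rot: [-3.142, 0.0, -0.14]
wrist_force: [-2.1, -2.7, -1.3]
width: 0.0001
```

```bash
cat > c.py <<'E'
from h import *
import sys
n=sys.argv[1]
o=robot.get_obs();print(o['wrist_force'],(o['tool_pos'][:2]-[.57,.262])@Ro.from_euler('z',-8,degrees=True).as_matrix()[:2,:2])
a=snap('side',n+'.png')['image'];cv2.imwrite('pics/'+n+'c.png',cv2.resize(a[200:340,180:320,::-1],None,fx=4,fy=4,interpolation=2))
E
python3 c.py s7
```

```text
[-2.14700527 -2.69969506 -1.25604088] [ 0.00030057 -0.08042928]
```

View pics/s7c.png

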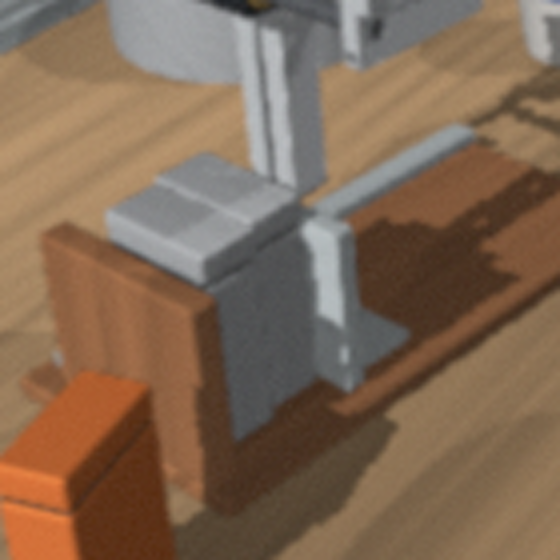

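Call:
{"op": "arm_command", "data": {
  "plan": [
    [0,0.0002,0.001,0,0],
    [0,0.0003,0.002,0,0],
    [0,0.0003,0.002,0,0]
  ]
}}

```text
time: 10.85
tool_pos: [0.5595, 0.1839, 0.044]
ee_rot: [3.141, -0.0, -0.14]
wrist_force: [-1.3, -4.5, -2.0]
width: 0.0007
```

Call:
{"op": "arm_command", "data": {
  "plan": [
    [0,0.0001,0.001,0,0],
    [0,0.0001,0.001,0,0]
  ]
}}

```text
time: 11.1
tool_pos: [0.5597, 0.1852, 0.044]
ee_rot: [-3.142, -0.0, -0.14]
wrist_force: [-1.0, -4.1, -2.1]
width: 0.0004
```

Call:
{"op": "arm_command", "data": {
  "plan": [
    [0,0.0001,0.001,0,0],
    [0,0.0003,0.002,0,0],
    [0,0.0003,0.002,0,0]
  ]
}}

```text
time: 11.48
tool_pos: [0.5599, 0.1866, 0.0441]
ee_rot: [3.14, -0.0, -0.141]
wrist_force: [-0.6, -5.9, -1.5]
width: 0.0003
```

Call:
{"op": "arm_command", "data": {
  "plan": [
    [0,0.0001,0.001,0,0],
    [0,0.0001,0.001,0,0]
  ]
}}

```text
time: 11.72
tool_pos: [0.5599, 0.1866, 0.0441]
ee_rot: [3.138, -0.0, -0.141]
wrist_force: [-1.8, -7.4, -0.9]
width: 0.0004
```

The TCP did not advance while the force rose, so the stop is snug. Back off along -y, lift, and check.

Call:
{"op": "arm_command", "data": {
  "plan": [
    [0,-0.004,-0.03,0,0],
    [0,-0.008,-0.06,0,0],
    [0,-0.008,-0.06,0.05,0],
    [0,-0.008,-0.06,0.1,0],
    [0,-0.008,-0.06,0.15,0],
    [0,-0.015,-0.11,0.15,0],
    [0,-0.02,-0.14,0.15,0],
    [0,-0.02,-0.14,0.15,0]
  ]
}}

```text
time: 12.72
tool_pos: [0.5411, 0.0482, 0.1955]
ee_rot: [-3.139, -0.004, -0.142]
wrist_force: [-0.1, 0.5, 0.1]
width: 0.0005
```

```bash
python3 w.py w8.png; python3 c.py s8; python3 - <<'E'
from h import *
s=snap('top','t8.png');i=s['image'][:,:,::-1];cv2.imwrite('pics/t8c.png',cv2.resize(i[195:305,140:330],None,fx=4,fy=4,interpolation=2))
E
```

```text
12.725 [0.54109851 0.04819212 0.19554213] [-3.13855504 -0.00417328 -0.14205683] [-0.13374358  0.52891911  0.10675621] 0.000465513900351162
[-0.61168896  1.24842191 -0.37660499] [ 0.0008734  -0.21481621]
```

View pics/w8.png

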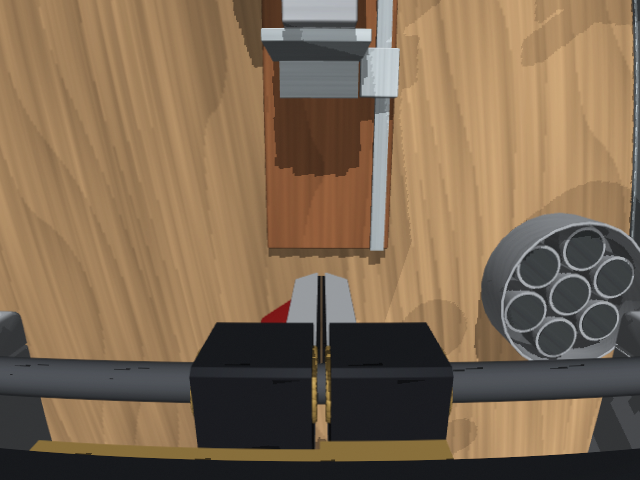

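View pics/s8c.png

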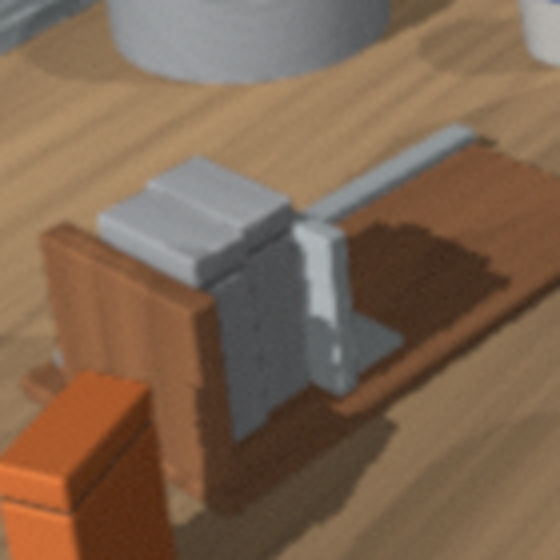

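View pics/t8c.png

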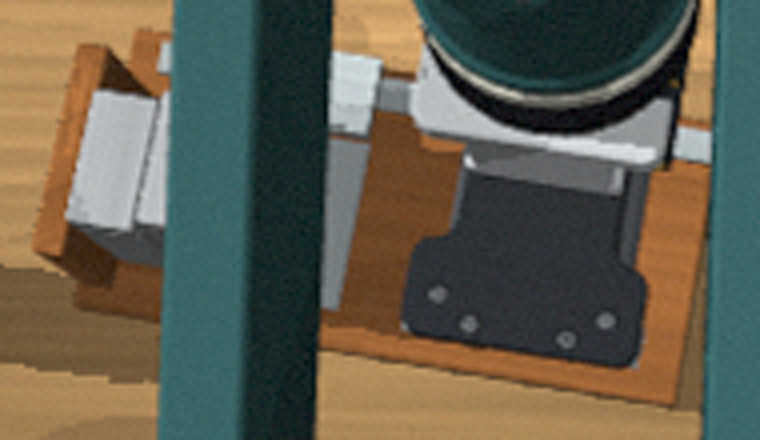

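```bash
python3 - <<'E'
from w import *
R=Ro.from_euler('z',-8,degrees=True).as_matrix()[:2,:2]; r=np.array([.570,.262])
def q(s,p,z): return np.round((toz(s,p,z)[:,:2]-r)@R*1000,1)
o,s=wcam(); print('plate in/out',q(s,[(263,29.5),(370,29.5),(263,40),(370,40)],.088)); print('tin front',q(s,[(283,23.5),(358,23.5)],.102))
t=optics.snapshot('top')
f=lambda c,u0,v0,k:[[u0+(u+.5)/k-.5,v0+(v+.5)/k-.5] for u,v in c]
print('carriage end before/now',q(t,f([(557,88),(382,58)],140,195,4),.027)); print('packed',q(t,f([(98,90),(155,96),(125,229),(66,219)],140,195,4),.102))
E
```

```text
plate in/out [[-45.2 -56.7]
 [ 37.4 -56.6]
 [-45.3 -64.4]
 [ 37.6 -64.3]]
tin front [[-28.4 -56.4]
 [ 26.8 -56.3]]
carriage end before/now [[  73.6 -180. ]
 [  74.7 -101. ]]
packed [[ 24.1  -3. ]
 [ 25.3 -26.3]
 [-30.8 -25.6]
 [-30.5  -1.5]]
```

```bash
python3 -c "
from bench import robot
print(robot.close_job())"
```

```text
the job is handed in; nothing more can be done
None
```

The steel tin now stands in the rack beside the packed tin, and both are held snug between the end wall and the stop. I handed the job in at about 13 s of the 48 s allowed.

I gripped the tin across its width, lifted it clear and carried it over the rack. I set it down square behind the packed tin, confirmed by about 7 N of contact on the board. Then I pushed the stop with the shut fingers until it stopped advancing, at about 7 N, and backed the arm off clear.

Last checks, in the rack frame:
- **Stop gap:** about 57 mm from the wrist camera and from the carriage's travel in the top view, against a limit of 66 mm.
- **Tin:** x is about -1 mm and its front face is at about -56 mm.
- **Packed tin:** x is about -3 mm and y about -14 mm.
- **Upright and square:** both tins look so in the side view, and the wrist force read about zero once the arm was clear.
- **Red and orange look-alikes:** not touched.

**Disagreements:** the top and wrist camera readings differed by only 1–2 mm. In the final top view the arm hid part of the rack, including most of the placed tin, so that tin was checked from the wrist and side cameras.

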